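# Set and lock the kiln-load marker

## Task

Roll the three clay number wheels of the kiln-load marker so that, from left to right as seen from the robot, the faces with 4, 2 and 5 dots stand squarely at the reading line between the brass studs. Only then swing the steel keeper bar fully home against its stop in front of the wheels, so that all three wheels stay on their numbers. Leave the pot, the jar and the wooden tool where they are.

Things in the scene. Friction and masses are not known exactly. Their poses are not given: they have to be found in the camera images.
- marker: Pale wooden kiln-load marker, fixed to the table. Origin on the table, directly below the middle of the wheels' axle. x points away from its front (which faces the robot), y along the axle to the left seen from the robot, z up. Base x -85 to 65, y +-135, 18 mm thick. The level axle, along y at height 85 mm, carries three equal wheels centred at y = 62 (left), 0 and -62 mm (right).
- wheel_left (a joint): Turn of the left wheel, rad, endless, no notches; friction (0.12 N m) keeps it where left. It grows as the top rolls toward the robot and the front goes down. The face with d dots is centred at the reading line when the value is (d - 1) x pi/3, plus any whole turns. It starts 0.65 to 1.9 above its goal value, pi.
- wheel_middle (a joint): Turn of the middle wheel, same sense and same zero as the left one. Each wheel: terracotta drum of radius 36 mm, 34 mm wide, six straight radial fins every 60 degrees (9 mm thick, full width, reaching 62 mm from the axle), and between them faces with 1 to 6 white dots. With a face centred, fins stand 30 degrees either side of the reading line. Starts 0.65 to 1.9 below its goal, pi/3.
- wheel_right (a joint): Turn of the right wheel, same sense and same zero as the left one. A fin is easily pushed by shut fingertips put in the gap between two fins (about 38 mm wide at half the fins' height). Starts 0.65 to 1.9 above its goal, 4 pi/3.
- left_four (a point): Centre of the four-dot face on the left wheel's drum, 36 mm from the axle; turns with the wheel.
- middle_two (a point): Centre of the two-dot face on the middle wheel's drum.
- right_five (a point): Centre of the five-dot face on the right wheel's drum.
- left_reading (a point): Fixed point of the left wheel's reading line: 36 mm from the axle, 45 degrees forward of straight up (marker x -25, height 110 mm), mid-width of the wheel. Four bearers beside the wheels (10 mm thick, y +-31 and +-98 mm, radius 26 mm about the axle) carry brass studs 8 mm thick on this line, ending 50 mm from the axle.
- middle_reading (a point): Same for the middle wheel.
- right_reading (a point): Same for the right wheel.
- keeper (a joint): Swing of the steel keeper, rad: 0 = home at its stop, between two fins of each wheel; larger = swung out and down toward the robot (starts 1.05 to 1.4, stop at 1.7). Bar 10 mm thick, 220 mm long along y, 50 mm from a hinge axis along y at marker x -72, height 28 mm; home, it is at x -48, height 72 mm. Friction of 3 N at the bar holds it; pushing it up and away from the robot closes it.
- keeper_bar (a point): Middle of the keeper's bar, on its centre line; moves with it.
- pinch_pot: Bystander: open grey clay pot, 84 mm across, 70 mm high, left of the marker. Origin at the centre of its underside.
- clay_jar: Bystander: lidded terracotta jar, 80 mm across, 120 mm high, right of the marker. Origin at the centre of its underside.
- wood_tool: Bystander: flat wooden modelling tool, 170 mm long (along its y), up to 22 mm wide and 10 mm high, lying on the table in front of the marker's right end. Origin on the table under it, near its middle.
- rail (a point): Middle of a fixed wooden rail, 20 mm thick, along y (250 mm long) above the front of the wheels: marker x -28, height 295 mm, on arms back to posts at x 50, y +-120 mm. Because of it the wheels must be reached from the robot's side with the tool leaning about 35 to 40 degrees, tip pointing down and away from the robot.

How it is judged (in metres and radians):
On the way, in this order (a step that is already met when the one before it is completed fails the run):
1. all three wheels show 4, 2, 5 at the reading line (face centres within 7 mm), the keeper still open (distance between left_four and left_reading below 0.007 m and distance between middle_two and middle_reading below 0.007 m and distance between right_five and right_reading below 0.007 m and value of joint keeper above 0.5 rad), for 0.1 s.
2. the keeper bar is home (within 0.12 rad) (value of joint keeper below 0.12 rad), for 0.1 s.
At the end, for the whole second after the job is handed in: The 4-, 2- and 5-dot faces of the left, middle and right wheels have their centres within 7 mm of their reading points (about 11 degrees) and the keeper is within 0.12 rad of its stop; pot, jar and wooden tool within 30 mm of where they were (distance between left_four and left_reading below 0.007 m and distance between middle_two and middle_reading below 0.007 m and distance between right_five and right_reading below 0.007 m and value of joint keeper below 0.12 rad); the robot touches nothing.
It fails at once if the pot is moved more than 30 mm or tipped (distance of pinch_pot from where it was at the start of the episode above 0.03 m or angle between pinch_pot's own z axis and vertical above 0.5 rad).
It fails at once if the jar is moved more than 30 mm or tipped (distance of clay_jar from where it was at the start of the episode above 0.03 m or angle between clay_jar's own z axis and vertical above 0.5 rad).
It fails at once if the wooden tool is moved more than 30 mm (distance of wood_tool from where it was at the start of the episode above 0.03 m).
It fails at once if the keeper is swung in (below 0.3 rad) while a wheel is off its number (face centre over 14 mm off) (value of joint keeper below 0.3 rad and (distance between left_four and left_reading above 0.014 m or distance between middle_two and middle_reading above 0.014 m or distance between right_five and right_reading above 0.014 m)).
It also fails if it takes over 61 s, if anything falls off the work surface, if the arm or the gripper's body presses on something with over 40 N, if the wrist force passes 120 N, or if a joint passes its speed limit or range.

## Robot

A 6-joint arm with a two-finger parallel gripper is mounted at the origin on the work surface. World frame = base frame: x ahead of the robot, y to its left, z up, the work surface at z = 0. Lengths are in mm, angles in rad, forces in N, time in s.
With the tool pointing down it reaches from about 350 to 875 mm from the base axis. Payload 4.2 kg.
Tool frame: the origin (TCP) lies at the very end of the fingers, on their centre line; the grasp point (between the pads) lies 19 mm behind it; z points along the fingers, y is the line along which they close (so a half turn about z gives the same grasp; the last joint's range is limited). The gripper opens to 87 mm and grips with 3 to 60 N. Pads are 19 mm wide; open, the fingers measure 117 mm over their backs; the gripper's body (75 mm by 190 mm) begins 51 mm behind the grasp point.
Start: joints at [-1.086, 0.385, 0.008, 0, -1.194, -0.259], TCP at [139.946, -609.109, 222.55] pointing down, gripper open.
Joint ranges: [-3.14, 3.14], [-1.21, 2.06], [-1.07, 1.41], [-3.16, 2.05], [-2.99, -0.16], [-3.1, 3.1]. Speed limits (rad/s): [2.79, 2.79, 3.14, 3.14, 3.14, 3.14].

## Interface

Orientations are given as a unit quaternion [x, y, z, w].
In Python, from station import env, effector, get_image, calibration, monitor gives the robot as it stands. The module is installed in compiled form; this text tells all that it offers. Calls block until the motion is done:
- env.move_ptp(position, orientation): joint-space move of the TCP to a pose.
- env.servo_line(position, rotation=None, v=150): straight line of the TCP; rotation=None keeps the orientation; v is the mean speed in mm/s.
- env.move_j(angles): joint-space move.
- effector.set_gripper(opening, strength=None): opening from 0.0 (shut) to 1.0 (fully open); strength is the grip in N (None keeps the last); returns when the fingers have stopped.
- env.wait(seconds).
- env.solve_ik(position, orientation): joint angles nearest the present ones, or None.
- get_image(name): name is "scene" or "side" or "wrist"; returns the picture (420x560x3 uint8, blue, green, red); there is no depth.
- calibration(name): a dict with "K" (3x3 intrinsics, pixels), "world_to_cam" (4x4, takes a point from world to camera coordinates). Camera axes: x right, y up, looking along -z (the intrinsics and any distortion apply to the point x, -y, -z); pixel columns grow to the right and rows downward; lengths in mm; the calibration is good to about 2 mm. A picture is of the moment at which its call begins: read the wrist's pose just before it. calibration takes no time and is no camera call; for the wrist camera it gives the pose at the moment of the call.
A pose or a line that the arm cannot do raises env.Unreachable and nothing moves.
- env.hand_in(): hands the job in; it is judged then, once.
Readings, each from a call of its own:
- monitor.current_t(): time.
- monitor.current_joint_positions(): joint angles.
- monitor.current_joint_velocities(): joint speeds.
- monitor.current_tau(): joint torques, N m.
- monitor.current_position(): TCP position.
- monitor.current_tool_rot(): TCP orientation.
- monitor.current_force(): force on the tool from outside, world axes, zero at the start.
- monitor.current_torque(): the same for the moment, N m.
- monitor.current_gripper_width(): opening from 0.0 (shut) to 1.0 (fully open).
- monitor.current_grip_force(): force on a finger pad.
Only numpy, scipy, OpenCV 4.12 (cv2) and the standard library are available. Lean on these libraries where they do the work, as an engineer would, in place of code of your own. Each camera call takes 0.05 s, during which the arm holds its last target. There are 200 camera calls.

## Working session

There is one attempt and no reset: what is moved stays moved. The work goes in short steps, each a Python script; the robot and the scene stay as the last script left them, time stands still between calls to the robot, and variables do not carry over. Pictures are saved under pics/ and viewed, at most 10 in all, crops included, and the job is handed in when it is done.

```bash
mkdir -p pics
python3 - <<'E'
from station import *
import cv2,numpy as np
for n in("scene","side"):
    im=get_image(n);cv2.imwrite(f"pics/{n}0.png",im);c=calibration(n);print(n,{k:np.round(v,3).tolist() if k!='x' else v for k,v in c.items()})
print(monitor.current_t())
E
```

```text
scene {'K': [[403.333, 0.0, 277.4], [0.0, 403.333, 208.826], [0.0, 0.0, 1.0]], 'world_to_cam': [[0.865, 0.501, -0.01, -506.386], [-0.423, 0.74, 0.523, 148.91], [0.269, -0.448, 0.853, -1109.869], [0.0, 0.0, 0.0, 1.0]]}
side {'K': [[434.033, 0.0, 280.772], [0.0, 434.033, 214.889], [0.0, 0.0, 1.0]], 'world_to_cam': [[-0.898, -0.44, -0.018, 504.599], [0.307, -0.655, 0.691, -304.069], [-0.316, 0.615, 0.723, -772.847], [0.0, 0.0, 0.0, 1.0]]}
0.1
```

View pics/scene0.png

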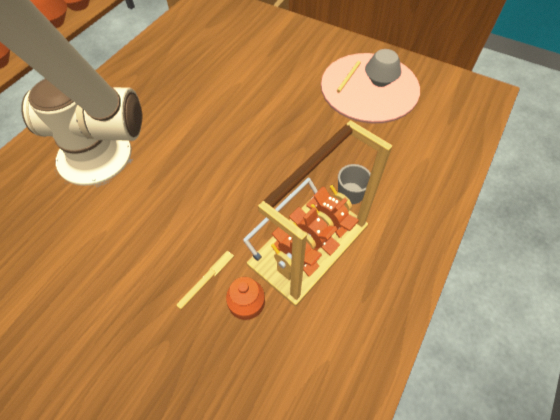

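View pics/side0.png

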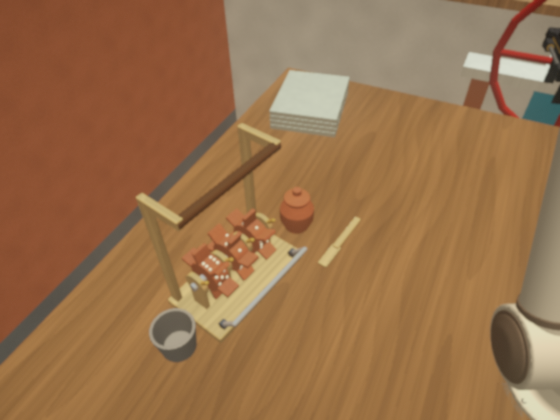

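The scene picture shows the marker at about (310,240), with the rail running from (267,203) to (350,130). In the side picture the rail runs (182,218)–(280,150), the keeper bar (230,322)–(305,250) and the dots near (215,270). I'll measure the rail and bar roughly, then view enlargements.

```bash
cat > h.py <<'E'
import numpy as np,cv2
from station import *
def ray(n,uv,c=None):
    c=c or calibration(n);K=np.array(c['K']);T=np.array(c['world_to_cam'])
    d=np.linalg.inv(K)@[uv[0],uv[1],1];d=T[:3,:3].T@[d[0],-d[1],-d[2]]
    return -T[:3,:3].T@T[:3,3],d/np.linalg.norm(d)
def onz(n,uv,z,c=None):
    o,d=ray(n,uv,c);return o+d*(z-o[2])/d[2]
def tri(a,b):
    (o,d),(p,e)=a,b;s=np.linalg.lstsq(np.c_[d,-e],p-o,rcond=None)[0]
    x,y=o+d*s[0],p+e*s[1];return (x+y)/2,np.linalg.norm(x-y)
def proj(n,P,c=None):
    c=c or calibration(n);q=np.array(c['world_to_cam'])@[*P,1];u=np.array(c['K'])@[q[0],-q[1],-q[2]];return u[:2]/u[2]
E
python3 - <<'E'
from h import *
np.set_printoptions(precision=1,suppress=True)
for a,b in(((267,203),(280,150)),((350,130),(182,218))):
    print('rail',onz('scene',a,295),onz('side',b,295),tri(ray('scene',a),ray('side',b)))
for a,b in(((247,241),(305,250)),((311,182),(230,322))):
    print('bar',tri(ray('scene',a),ray('side',b)))
s=cv2.imread('pics/scene0.png')[140:310,230:400];t=cv2.imread('pics/side0.png')[190:340,160:310]
cv2.imwrite('pics/z.png',np.hstack([cv2.resize(s,(400,400),interpolation=2),cv2.resize(t,(400,400),interpolation=2)]))
E
```

```text
rail [599.7 -53.7 295. ] [585.4 -56.9 295. ] (array([592.7, -55.7, 292.7]), np.float64(13.982158231017783))
rail [651.7 162.4 295. ] [647.9 157.7 295. ] (array([649.9, 159.4, 296.1]), np.float64(5.565566895622596))
bar (array([526.7, -39.6,  60.5]), np.float64(6.722487487869089))
bar (array([579.5, 174.7,  61.2]), np.float64(0.7479704884194734))
```

View pics/z.png

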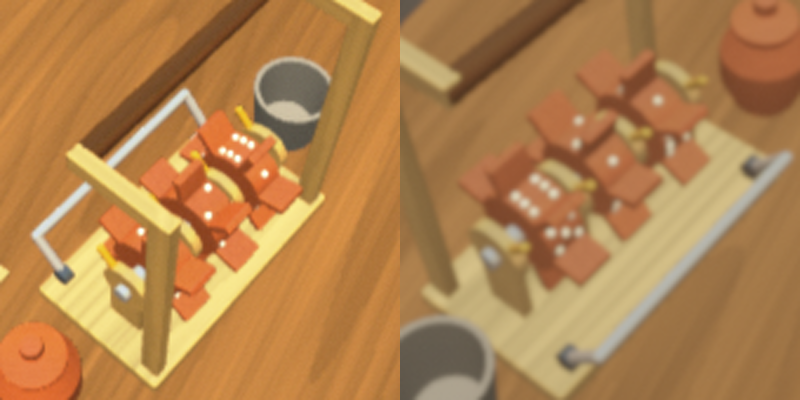

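The enlargements show the left wheel with six dots up near the reading line, and the keeper bar open in front. The rail and bar fit a yaw of about -14° and an origin near (650,43). Next I'll work out the wrist camera's mounting and look from the front.

```bash
cat >> h.py <<'E'
from scipy.spatial.transform import Rotation as R
def mk(yaw,o):
    c,s=np.cos(yaw),np.sin(yaw);M=np.eye(4);M[:2,:2]=[[c,-s],[s,c]];M[:2,3]=o;return M
def quat(yaw,lean,sgn=1):
    x,y,z=np.array([np.cos(yaw),np.sin(yaw),0]),np.array([-np.sin(yaw),np.cos(yaw),0]),np.array([0,0,1.])
    tz=-np.cos(lean)*z+np.sin(lean)*x;ty=sgn*y
    return R.from_matrix(np.c_[np.cross(ty,tz),ty,tz]).as_quat()
E
python3 - <<'E'
from h import *
np.set_printoptions(precision=2,suppress=True)
T=np.array(calibration('wrist')['world_to_cam']);q=monitor.current_tool_rot();Rt=R.from_quat(q).as_matrix();p=np.array(monitor.current_position())
C=-T[:3,:3].T@T[:3,3];print('cam in tool',Rt.T@(C-p),'look',Rt.T@T[:3,:3].T@[0,0,-1],'up',Rt.T@T[:3,:3].T@[0,1,0]);print(calibration('wrist')['K'])
yaw=-.25;M=mk(yaw,(653,43))
for s in(1,-1):
  for lean in(.5,.65,.8):
    for P in((-230,0,300),(-200,0,260),(-50,62,80),(-50,-62,80),(0,0,140),(-100,-62,60)):
        print(s,lean,P,env.solve_ik((M@[*P,1])[:3],quat(yaw,lean,s)))
E
```

```text
cam in tool [  71.42    0.13 -162.94] look [-0.26  0.    0.96] up [0.96 0.   0.26]
[[343.02   0.   275.11]
 [  0.   343.02 209.72]
 [  0.     0.     1.  ]]
1 0.5 (-230, 0, 300) [ 0.87 -0.21 -0.76  0.59 -0.88 -3.04]
1 0.5 (-200, 0, 260) [ 0.76 -0.12 -0.81  0.67 -0.72 -3.06]
1 0.5 (-50, 62, 80) [ 0.19  0.37 -0.82  1.95 -0.22  2.36]
1 0.5 (-50, -62, 80) None
1 0.5 (0, 0, 140) [ 0.25  0.31 -0.74  1.26 -0.24  3.01]
1 0.5 (-100, -62, 60) None
1 0.65 (-230, 0, 300) [ 0.89 -0.24 -0.91  0.86 -0.81  2.98]
1 0.65 (-200, 0, 260) [ 0.72 -0.15 -0.98  1.04 -0.62  2.9 ]
1 0.65 (-50, 62, 80) None
1 0.65 (-50, -62, 80) None
1 0.65 (0, 0, 140) None
1 0.65 (-100, -62, 60) [-0.3   0.32 -0.83 -3.   -0.23  1.48]
1 0.8 (-230, 0, 300) [ 0.85 -0.26 -1.04  1.18 -0.76  2.72]
1 0.8 (-200, 0, 260) None
1 0.8 (-50, 62, 80) None
1 0.8 (-50, -62, 80) [-0.3   0.36 -0.82 -3.05 -0.41  1.52]
1 0.8 (0, 0, 140) None
1 0.8 (-100, -62, 60) [-0.31  0.37 -0.96 -3.06 -0.56  1.54]
-1 0.5 (-230, 0, 300) [ 0.87 -0.21 -0.76  0.59 -0.88  0.1 ]
-1 0.5 (-200, 0, 260) [ 0.76 -0.12 -0.81  0.67 -0.72  0.08]
-1 0.5 (-50, 62, 80) [ 0.19  0.37 -0.82  1.95 -0.22 -0.78]
-1 0.5 (-50, -62, 80) None
-1 0.5 (0, 0, 140) [ 0.25  0.31 -0.74  1.26 -0.24 -0.13]
-1 0.5 (-100, -62, 60) None
-1 0.65 (-230, 0, 300) [ 0.89 -0.24 -0.91  0.86 -0.81 -0.16]
-1 0.65 (-200, 0, 260) [ 0.72 -0.15 -0.98  1.04 -0.62 -0.24]
-1 0.65 (-50, 62, 80) None
-1 0.65 (-50, -62, 80) None
-1 0.65 (0, 0, 140) None
-1 0.65 (-100, -62, 60) [-0.3   0.32 -0.83 -3.   -0.23 -1.66]
-1 0.8 (-230, 0, 300) [ 0.85 -0.26 -1.04  1.18 -0.76 -0.42]
-1 0.8 (-200, 0, 260) None
-1 0.8 (-50, 62, 80) None
-1 0.8 (-50, -62, 80) [-0.3   0.36 -0.82 -3.05 -0.41 -1.62]
-1 0.8 (0, 0, 140) None
-1 0.8 (-100, -62, 60) [-0.31  0.37 -0.96 -3.06 -0.56 -1.6 ]
```

Run:
```python
from h import *
np.set_printoptions(precision=2,suppress=True)
yaw=-.25;M=mk(yaw,(653,43))
Ps=[(-230,0,300),(-200,0,260),(-110,0,170)]+[(x,y,z) for y in(62,0,-62) for x,z in((-50,80),(-35,120),(0,140),(-100,50))]
for lean in(.6,.7,.8,.9,1.):
  for az in(-.6,-.3,0,.3):
    r=[]
    for P in Ps:
        j=env.solve_ik((M@[*P,1])[:3],quat(yaw+az,lean,1)); r.append('--' if j is None else f'{j[3]:.1f}')
    print(lean,az,' '.join(r))
```

```text
0.6 -0.6 0.6 0.7 1.0 1.2 1.0 1.0 1.3 1.3 1.1 1.1 1.5 1.5 1.3 1.2 1.7
0.6 -0.3 0.7 0.8 1.3 1.7 1.4 1.3 1.9 1.9 1.6 1.5 -- -- 1.9 1.7 --
0.6 0 0.8 0.9 1.8 -- -- 1.8 -- -- -- -- -- -- -- -- --
0.6 0.3 0.7 0.8 -- -- -- -- -- -- -- -- -- -- -- -- --
0.7 -0.6 0.7 0.8 1.1 1.3 1.2 1.1 1.4 1.5 1.3 1.3 1.6 1.7 1.5 1.4 1.9
0.7 -0.3 0.9 1.0 1.6 1.9 1.7 1.6 2.0 -- 1.9 1.8 -- -- -- 2.0 --
0.7 0 1.0 1.2 -- -- -- -- -- -- -- -- -- -3.0 -- -- -3.0
0.7 0.3 1.0 -- -- -- -- -- -2.7 -- -- -- -- -- -- -- --
0.8 -0.6 0.8 0.9 1.3 1.4 1.3 1.3 1.5 1.6 1.5 1.4 1.7 1.8 1.7 1.6 1.9
0.8 -0.3 1.0 1.2 1.8 2.0 1.9 1.8 -- -- -- 2.0 -- -- -- -- --
0.8 0 1.2 -- -- -- -- -- -- -- -- -- -- -3.0 -3.0 -- -3.1
0.8 0.3 -- -- -- -2.7 -- -- -2.9 -- -- -- -2.6 -- -- -- -2.3
0.9 -0.6 0.9 1.0 1.4 1.5 1.4 1.4 1.5 1.7 1.6 1.6 1.7 1.9 1.8 1.7 2.0
0.9 -0.3 1.1 1.3 2.0 -- 2.0 2.0 -- -- -- -- -- -- -- -- --
0.9 0 -- -- -- -- -- -- -- -- -- -- -- -3.1 -3.0 -3.0 -3.1
0.9 0.3 -- -- -- -2.8 -2.7 -- -2.9 -2.6 -2.2 -- -2.7 -2.3 -1.8 -- -2.5
1.0 -0.6 0.9 1.1 1.5 1.6 1.5 1.5 1.6 1.7 1.7 1.7 1.8 1.9 1.9 1.8 --
1.0 -0.3 1.2 -- -- -- -- -- -- -- -- -- -- -- -- -- --
1.0 0 -- -- -- -- -- -- -- -- -- -- -- -3.1 -3.1 -3.1 --
1.0 0.3 -- -- -2.4 -2.9 -2.8 -2.7 -2.9 -2.7 -2.6 -2.4 -2.7 -2.5 -2.3 -2.1 -2.5
```

```bash
cat >> h.py <<'E'
def qt(yaw,lean,side,sgn=1):
    M=mk(yaw,(0,0))[:3,:3];tz=M@np.array([np.sin(lean),-np.tan(side),-np.cos(lean)]);tz/=np.linalg.norm(tz)
    ty=sgn*M[:,1];ty=ty-(ty@tz)*tz;ty/=np.linalg.norm(ty)
    return R.from_matrix(np.c_[np.cross(ty,tz),ty,tz]).as_quat()
E
python3 - <<'E'
from h import *
yaw=-.25;M=mk(yaw,(653,43))
Ps=[(-230,0,300),(-110,0,170)]+[(x,y,z) for y in(62,0,-62) for x,z in((-50,75),(-35,120),(0,140),(-100,50),(-130,40))]
for sg in(1,-1):
 for lean in(.55,.65,.75):
  for sd in(.1,.15,.2,.25,.3):
    r=[]
    for P in Ps:
        j=env.solve_ik((M@[*P,1])[:3],qt(yaw,lean,sd,sg)); r.append('--' if j is None else f'{j[3]:.1f}/{j[5]:.1f}')
    print(sg,lean,sd,' '.join(r))
E
```

```text
1 0.55 0.1 -- 1.3/2.8 1.8/2.4 1.5/2.7 1.3/2.9 2.0/2.2 -- -- 1.7/2.6 1.4/2.8 -- -- -- 2.0/2.5 1.7/2.8 -- --
1 0.55 0.15 0.7/3.1 1.2/2.9 1.7/2.5 1.3/2.7 1.2/2.9 1.8/2.3 1.9/2.2 1.9/2.4 1.5/2.7 1.4/2.9 -- -- -- 1.8/2.6 1.5/2.8 -- --
1 0.55 0.2 0.7/3.1 1.1/2.9 1.5/2.5 1.3/2.8 1.1/2.9 1.7/2.3 1.7/2.3 1.8/2.5 1.4/2.7 1.3/2.9 1.9/2.3 2.0/2.2 2.0/2.4 1.6/2.7 1.5/2.9 -- --
1 0.55 0.25 0.7/3.1 1.1/2.9 1.4/2.6 1.2/2.8 1.1/2.9 1.5/2.4 1.6/2.3 1.6/2.5 1.4/2.8 1.2/2.9 1.8/2.3 1.9/2.2 1.9/2.5 1.5/2.7 1.4/2.9 -- --
1 0.55 0.3 0.7/3.1 1.1/2.9 1.3/2.6 1.1/2.8 1.1/3.0 1.4/2.5 1.5/2.4 1.5/2.6 1.3/2.8 1.2/2.9 1.7/2.4 1.7/2.3 1.7/2.5 1.5/2.8 1.3/2.9 1.9/2.3 2.0/2.2
1 0.65 0.1 0.8/3.0 1.7/2.5 -- 1.9/2.4 1.7/2.5 -- -- -- -- 2.0/2.4 -- -- -- -- -- -- --
1 0.65 0.15 0.8/2.9 1.6/2.6 2.0/2.2 1.7/2.4 1.6/2.6 -- -- -- 2.0/2.4 1.8/2.5 -- -- -- -- -- -- --
1 0.65 0.2 0.8/2.9 1.5/2.6 1.8/2.3 1.6/2.5 1.5/2.6 1.9/2.1 2.0/2.1 -- 1.8/2.4 1.7/2.6 -- -- -- -- 1.9/2.5 -- --
1 0.65 0.25 0.8/2.9 1.4/2.6 1.7/2.4 1.5/2.5 1.4/2.7 1.8/2.2 1.8/2.1 1.9/2.3 1.7/2.5 1.6/2.6 2.0/2.1 -- -- 1.9/2.4 1.8/2.6 -- --
1 0.65 0.3 0.8/2.9 1.3/
[... 1753 characters left out ...]
.0 -- -- 1.9/-0.7 1.8/-0.6 -- --
-1 0.65 0.3 0.8/-0.2 1.3/-0.5 1.6/-0.7 1.4/-0.5 1.3/-0.4 1.7/-0.9 1.7/-1.0 1.8/-0.8 1.6/-0.6 1.5/-0.5 1.9/-1.0 1.9/-1.0 2.0/-0.9 1.8/-0.7 1.7/-0.5 -- --
-1 0.75 0.1 1.0/-0.4 -- -- -- 2.1/-0.9 -- -- -- -- -- -- -- -- -- -- -- --
-1 0.75 0.15 1.0/-0.4 1.9/-0.8 -- 2.0/-0.9 1.9/-0.8 -- -- -- -- -- -- -- -- -- -- -- --
-1 0.75 0.2 1.0/-0.4 1.8/-0.8 2.0/-1.0 1.9/-0.9 1.8/-0.8 -- -- -- -- 2.0/-0.8 -- -- -- -- -- -- --
-1 0.75 0.25 0.9/-0.4 1.6/-0.7 1.9/-1.0 1.7/-0.8 1.7/-0.7 2.0/-1.1 2.0/-1.2 -- 1.9/-0.9 1.9/-0.8 -- -- -- -- -- -- --
-1 0.75 0.3 0.9/-0.4 1.5/-0.7 1.8/-0.9 1.6/-0.8 1.6/-0.7 1.8/-1.1 1.8/-1.1 2.0/-1.0 1.8/-0.8 1.7/-0.7 -- -- -- 2.0/-0.9 2.0/-0.8 -- --
```

Run:
```python
from h import *
np.set_printoptions(precision=2,suppress=True)
yaw=-.25;M=mk(yaw,(653,43));q=qt(yaw,.65,.2)
t0=monitor.current_t()
env.move_ptp([330,-350,300],quat(-.8,.2,1) if env.solve_ik([330,-350,300],quat(-.8,.2,1)) is not None else monitor.current_tool_rot())
env.move_ptp((M@[-150,-30,210,1])[:3],q)
effector.set_gripper(0)
c=calibration('wrist');im=get_image('wrist');np.save('c1.npy',np.array([np.pad(np.array(c['K']),((0,1),(0,1))),c['world_to_cam']]))
cv2.imwrite('pics/w1raw.png',im);cv2.imwrite('pics/w1.png',cv2.resize(im[::-1,::-1],(800,600)))
print(monitor.current_t(),monitor.current_joint_positions(),monitor.current_position())
```

```text
7.1167 [ 0.57  0.03 -0.98  1.24 -0.65  2.76] [500.25  51.04 210.  ]
```

View pics/w1.png

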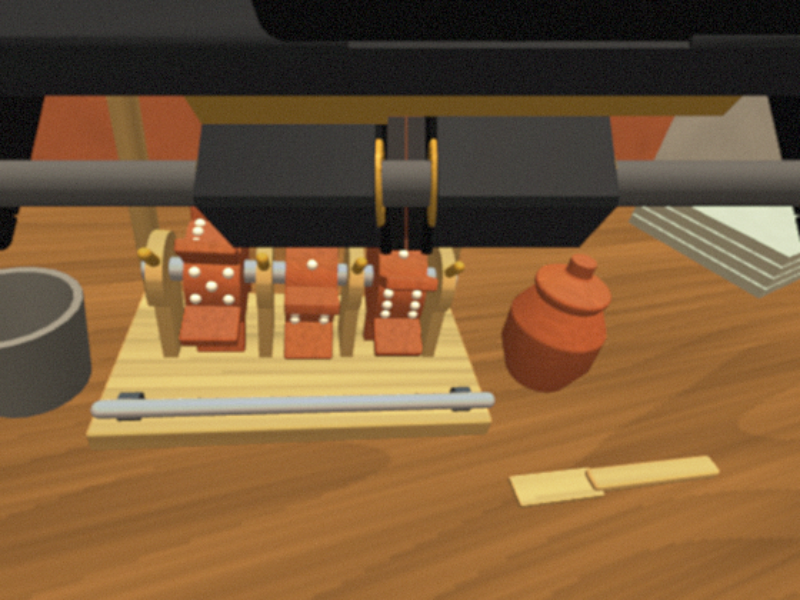

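The wrist picture (turned upright) shows the left wheel with five dots at (211,284) and six above. The middle wheel has one dot at (312,265), and the right wheel has six dots at (402,307). Stud tips are at (145,255), (263,258), (362,270) and (459,267), and the base front corners at (90,427) and (488,420). I'll solve the marker pose and wheel angles from these.

```bash
cat >> h.py <<'E'
from scipy.optimize import least_squares
def load(f): a=np.load(f);return {'K':a[0][:3,:3],'world_to_cam':a[1]}
def dec(u,v): return (559-u/1.42857,419-v/1.42857)
def wheelphi(uv,M,c):
    "angle forward of straight up where a ray meets the drum (r 36)"
    o,d=ray('wrist',uv,c);Mi=np.linalg.inv(M);o=(Mi@[*o,1])[:3]-[0,0,85];d=Mi[:3,:3]@d
    a,b,e=d[0]**2+d[2]**2,o[0]*d[0]+o[2]*d[2],o[0]**2+o[2]**2-36**2
    D=b*b-a*e;s=(-b-np.sqrt(max(D,0)))/a;p=o+s*d
    return np.degrees(np.arctan2(-p[0],p[2])),p[1],D>0
E
cat > m.py <<'E'
from h import *
np.set_printoptions(precision=2,suppress=True)
c=load('c1.npy')
f=[((-85,135,18),(89,427)),((-85,-135,18),(488,420))]
st=[((-35.4,y,120.4),u) for y,u in((98,(143,253)),(31,(263,258)),(-31,(363,269)),(-98,(460,266)))]
def res(p,pts): return np.concatenate([proj('wrist',(mk(p[0],p[1:])@[*P,1])[:3],c)-dec(*u) for P,u in pts])
for pts in(f,f+[st[1],st[2]],f+st):
    r=least_squares(res,[-.25,653,43],args=(pts,));print(r.x,r.fun)
M=mk(r.x[0],r.x[1:])
for n,u in dict(L5=(211,284),L5u=(211,271),L5l=(211,298),M1=(312,265),M6=(309,320),R6=(402,307),R6u=(402,294),R6l=(402,318),R1=(404,254)).items(): print(n,wheelphi(dec(*u),M,c))
im=cv2.imread('pics/w1raw.png')[::-1,::-1][140:310,60:360]
cv2.imwrite('pics/w1z.png',cv2.resize(im,(800,453),interpolation=2))
E
python3 m.py
```

```text
[ -0.22 653.81  45.49] [ 1.98  0.87 -2.75  0.97]
[ -0.23 651.01  45.38] [ 2.5  -0.79 -3.87 -1.77 -0.23  1.5   0.14  5.33]
[ -0.22 650.81  46.1 ] [ 3.11 -2.01 -3.66 -1.31 -1.19  1.92  0.3   1.17  0.57  5.27 -0.63 -0.4 ]
L5 (np.float64(71.28418913209745), np.float64(63.062424617653015), np.True_)
L5u (np.float64(57.914989583903), np.float64(63.05073372219442), np.True_)
L5l (np.float64(87.30286883610307), np.float64(63.504476598296336), np.True_)
M1 (np.float64(46.87904677529204), np.float64(0.43333265787134234), np.True_)
M6 (np.float64(123.24136369964772), np.float64(0.5779243877990368), np.True_)
R6 (np.float64(90.97505762482355), np.float64(-62.886067184372905), np.True_)
R6u (np.float64(74.22026342824144), np.float64(-61.44745533939199), np.True_)
R6l (np.float64(110.35821723511651), np.float64(-65.08200414861136), np.True_)
R1 (np.float64(28.85426885609748), np.float64(-61.94887095486314), np.True_)
```

View pics/w1z.png

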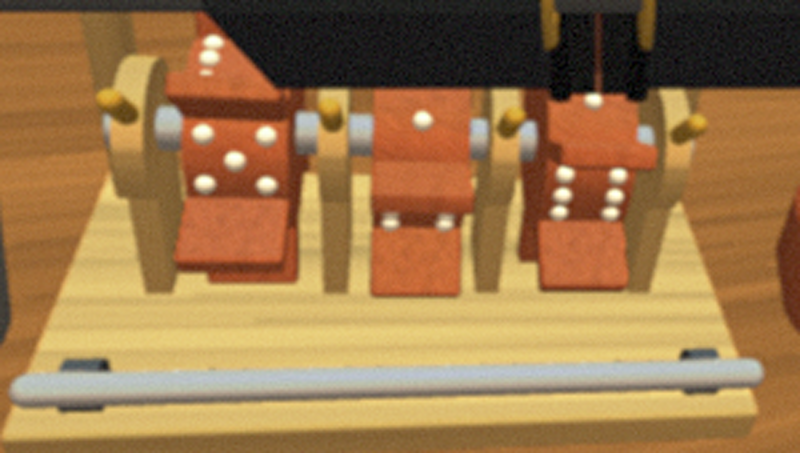

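The fitted marker pose puts the wheels at y = 63, 0 and -62, as they should be. The turns still needed are left -86°, middle +58° and right -106°. I'll write the stroke routine, check reachability first, then push.

```bash
cat > push.py <<'E'
from h import *
YAW,ORG=-.225,(651.5,45.5);M=mk(YAW,ORG);LEAN=.63;W=9.5
YS={'L':(62,.2),'M':(0,.25),'R':(-62,.3)}
def fin(phi,dirn,r=50,w=W):
    "fin angle (deg) touched by tip at phi when pushing in sense dirn (+1 front down, -1 front up)"
    t=np.radians(phi);p=np.array([-np.sin(t),np.cos(t)])*r;a=np.array([-np.sin(LEAN),np.cos(LEAN)]);n=np.array([-a[1],a[0]])
    n=n if n[0]<0 else -n
    P=np.concatenate([p+n*s for s in np.linspace(-w,w,15)]+[p+a*l+dirn*n*w for l in np.linspace(0,40,40)]).reshape(-1,2)
    rr=np.hypot(*P.T);k=rr<62.2;ph=np.degrees(np.arctan2(-P[k,0],P[k,1]));o=np.degrees(np.arcsin(4.5/rr[k]))
    return (ph+o).max() if dirn>0 else (ph-o).min()
def tipfor(f,dirn,**k):
    g=np.arange(-40,120,.5);return g[np.argmin([abs(fin(x,dirn,**k)-f) for x in g])]
def pt(wh,phi,back=0,r=50):
    t=np.radians(phi);y,s=YS[wh];q=qt(YAW,LEAN,s);a=R.from_quat(q).as_matrix()[:,2]
    return (M@[-r*np.sin(t),y,85+r*np.cos(t),1])[:3]-back*a,q
def stroke(wh,p0,p1,r=50,go=True):
    n=max(1,int(np.ceil(abs(p1-p0)/12)));W=[pt(wh,p0,50,r),pt(wh,p0,0,r)]+[pt(wh,p,0,r) for p in np.linspace(p0,p1,n+1)[1:]]+[pt(wh,p1,50,r)]
    if not go: return [env.solve_ik(*w) is not None for w in W]
    for i,w in enumerate(W):
        env.servo_line(*w,v=220 if i in(0,len(W)-1) else 120)
    print(wh,p0,p1,monitor.current_t(),np.round(monitor.current_force(),1))
E
python3 - <<'E'
from push import *
print('fins', [(p,fin(p,-1),fin(p,1)) for p in(-10,0,15,30,50,60,75)])
a=tipfor(75,1);b=tipfor(15,-1);print(a,b)
for x in(('M',-3,a),('L',70,-8),('L',64,b),('R',31,-10),('R',55,-10),('R',55,b)): print(x,stroke(*x,go=False))
E
```

```text
fins [(-10, np.float64(-21.12072893405598), np.float64(14.986004989400673)), (0, np.float64(-12.45999179435283), np.float64(21.51920213570187)), (15, np.float64(0.8124352026257666), np.float64(32.35700333063645)), (30, np.float64(14.531950833457323), np.float64(46.088279739080214)), (50, np.float64(33.749307842327184), np.float64(64.8653191838531)), (60, np.float64(41.92484227622283), np.float64(73.8944122516437)), (75, np.float64(52.787514113774094), np.float64(87.0970921560104))]
61.0 30.5
('M', -3, np.float64(61.0)) [True, True, True, True, True, True, True, True, True]
('L', 70, -8) [True, True, True, True, True, True, True, True, True, True]
('L', 64, np.float64(30.5)) [True, True, True, True, True, True]
('R', 31, -10) [True, True, True, True, True, True, True]
('R', 55, -10) [True, True, True, True, True, True, True, True, True]
('R', 55, np.float64(30.5)) [True, True, True, True, True, True]
```

```bash
cat > look.py <<'E'
from push import *
def look(name):
    env.servo_line((mk(-.25,(653,43))@[-150,-30,210,1])[:3],qt(-.25,.65,.2),v=250)
    c=calibration('wrist');im=get_image('wrist');np.save(name+'.npy',np.array([np.pad(np.array(c['K']),((0,1),(0,1))),c['world_to_cam']]))
    cv2.imwrite(f'pics/{name}raw.png',im);cv2.imwrite(f'pics/{name}.png',cv2.resize(im[::-1,::-1][130:310,60:360],(800,480),interpolation=2))
    print(monitor.current_t())
E
python3 - <<'E'
from look import *
print(stroke('R',66,-10,go=False))
stroke('M',-10,61);stroke('L',68,-8);stroke('R',31,-10);stroke('R',66,-10)
look('w2')
E
```

```text
[True, True, True, True, True, True, True, True, True, True]
M -10 61 10.3417 [-0.4 -0.2 -0.2]
L 68 -8 13.4583 [-0.5  0.1 -0.5]
R 31 -10 16.1083 [-0.8  0.3 -0.2]
R 66 -10 19.2333 [ 0.5  0.  -0.8]
19.975
```

View pics/w2.png

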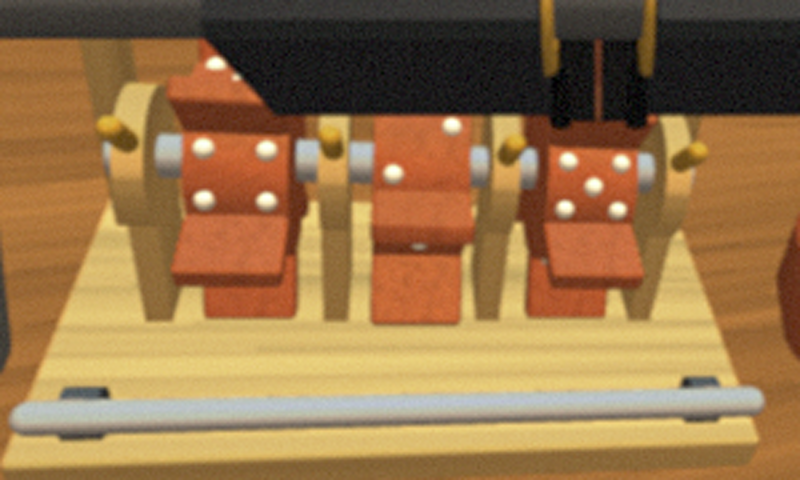

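After the strokes, the middle wheel shows two dots at (393,173) and (452,127), near the reading line. The left 4 at (235,173) and the right 5 at (593,186) still need about 25°. I'll do the final strokes and measure the dots by a white mask.

```bash
cat >> look.py <<'E'
def dots(name):
    c=load(name+'.npy');im=cv2.imread(f'pics/{name}raw.png');hs=cv2.cvtColor(im,cv2.COLOR_BGR2HSV)
    m=((hs[...,2]>165)&(hs[...,1]<90)).astype(np.uint8);n,_,s,ce=cv2.connectedComponentsWithStats(m)
    for i in range(1,n):
        if 6<=s[i,4]<150:
            f,y,ok=wheelphi(ce[i],M,c)
            if ok and min(abs(y-v[0]) for v in YS.values())<16: print(f'area {s[i,4]} phi {f:.1f} y {y:.0f}')
E
python3 - <<'E'
from look import *
dots('w2')
stroke('R',66,30.5);stroke('L',66,30.5)
look('w3');print('---');dots('w3')
E
```

```text
area 26 phi 77.8 y -71
area 28 phi 78.5 y -51
area 36 phi 80.4 y 54
area 36 phi 81.3 y 74
area 29 phi 63.9 y -61
area 32 phi 61.7 y 11
area 28 phi 49.6 y -71
area 30 phi 49.9 y -51
area 37 phi 51.9 y 54
area 39 phi 52.2 y 74
area 32 phi 32.6 y -9
area 24 phi -7.4 y 74
R 66 30.5 22.275 [-0.6 -0.1  0.9]
L 66 30.5 24.675 [-0.2 -0.6  0.2]
25.45
---
area 17 phi 115.2 y -71
area 15 phi 115.8 y -51
area 26 phi 119.1 y 75
area 32 phi 101.3 y 64
area 29 phi 54.8 y -71
area 28 phi 55.0 y -51
area 32 phi 61.5 y 11
area 35 phi 54.4 y 54
area 38 phi 54.7 y 74
area 30 phi 40.5 y -61
area 29 phi 32.8 y -9
area 22 phi 26.3 y -71
area 7 phi 27.5 y -52
area 9 phi 27.9 y 55
area 39 phi 26.3 y 74
```

View pics/w3.png

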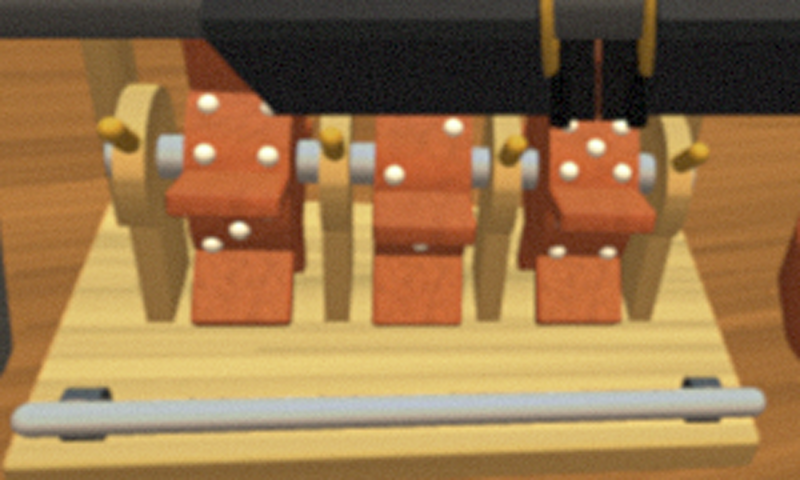

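The dots put the face centres at L 40.5°, M 47.2° and R 40.5° against a target of 45°. All are inside the tolerance of about 11°. I'll trim L and R by about 4° and measure again.

Run:
```python
from look import *
stroke('L',44,58);stroke('R',44,58)
look('w4');dots('w4')
yaw,lean,side=YAW,.55,.2
q=qt(yaw,lean,side);n=np.array([np.cos(lean),np.sin(lean)]);a=np.array([-np.sin(lean),np.cos(lean)])
def tip(th,gap): 
    e=np.radians(61.4)+th;b=np.array([-72,28])+50*np.array([np.cos(e),np.sin(e)]);t=b-n*(14.5+gap)-a*6
    return (M@[t[0],0,t[1],1])[:3]
print([env.solve_ik(tip(th,g),q) is not None for th,g in((1.45,40),(1.45,8),(1.2,0),(.8,0),(.4,0),(0,0),(0,15))])
```

```text
L 44 58 27.6833 [ 0.1  0.8 -0.4]
R 44 58 29.8167 [-0.3 -1.  -0.5]
30.4167
area 15 phi 118.3 y -72
area 16 phi 117.5 y -51
area 23 phi 124.2 y 75
area 30 phi 104.3 y 64
area 27 phi 56.4 y -71
area 32 phi 57.3 y -51
area 33 phi 61.4 y 11
area 36 phi 57.5 y 54
area 38 phi 57.7 y 74
area 31 phi 42.7 y -61
area 27 phi 28.0 y -71
area 10 phi 30.6 y -52
area 31 phi 32.8 y -9
area 18 phi 30.4 y 55
area 38 phi 29.6 y 74
[False, False, True, True, True, True, True]
```

The faces now measure 43.5°, 47.1° and 42.7°. The keeper's start pose needs more side tilt, so I'll use side 0.25 at y = +20, then push while watching the force.

```bash
cat > keep.py <<'E'
from look import *
lean,side,Y=.55,.25,20
q=qt(YAW,lean,side);n=np.array([np.cos(lean),np.sin(lean)]);a=np.array([-np.sin(lean),np.cos(lean)])
def tip(th,gap,back=-6):
    e=np.radians(61.4)+th;b=np.array([-72,28])+50*np.array([np.cos(e),np.sin(e)]);t=b-n*(14.5+gap)+a*back
    return (M@[t[0],Y,t[1],1])[:3]
nw=M[:3,:3]@np.array([n[0],0,n[1]])
path=[tip(1.4,15,70),tip(1.4,15)]+[tip(t,0) for t in(1.3,1.15,1.,.85,.7,.55,.4,.27,.15)]
end=[tip(0,-8),tip(.15,12),tip(.15,12,70)]
if __name__=='__main__':
    ok=[env.solve_ik(p,q) is not None for p in path+end];print(ok)
    assert all(ok)
    for i,p in enumerate(path):
        env.servo_line(p,q,v=200 if i<2 else 100)
        if i>=2:print(i,np.round(np.dot(monitor.current_force(),nw),1),end=' ')
    for th in np.arange(.12,-.25,-.03):
        env.servo_line(tip(th,0),q,v=60);f=np.dot(monitor.current_force(),nw);print(f'{th:.2f}:{f:.1f}',end=' ')
        if abs(f)>20:break
    env.servo_line(tip(th,14),q,v=120);env.servo_line(tip(th,14,60),q,v=200)
    look('w5');dots('w5')
E
python3 keep.py
```

```text
[True, True, True, True, True, True, True, True, True, True, True, True, True, True]
2 -0.2 3 -1.3 4 -2.5 5 -2.3 6 -1.0 7 -2.8 8 -3.2 9 -3.4 10 -2.7 0.12:-5.7 0.09:-6.7 0.06:-8.6 0.03:-9.0 0.00:-10.4 -0.03:-12.1 -0.06:-12.6 -0.09:-14.1 -0.12:-14.8 -0.15:-14.6 -0.18:-17.2 -0.21:-16.9 -0.24:-17.5 38.7833
area 31 phi 104.6 y 64
area 27 phi 56.7 y -71
area 29 phi 56.8 y -51
area 34 phi 61.2 y 11
area 35 phi 57.7 y 54
area 41 phi 57.8 y 74
area 29 phi 42.7 y -61
area 24 phi 28.0 y -71
area 8 phi 30.4 y -52
area 31 phi 32.8 y -9
area 18 phi 30.7 y 55
area 38 phi 29.7 y 74
```

View pics/w5.png

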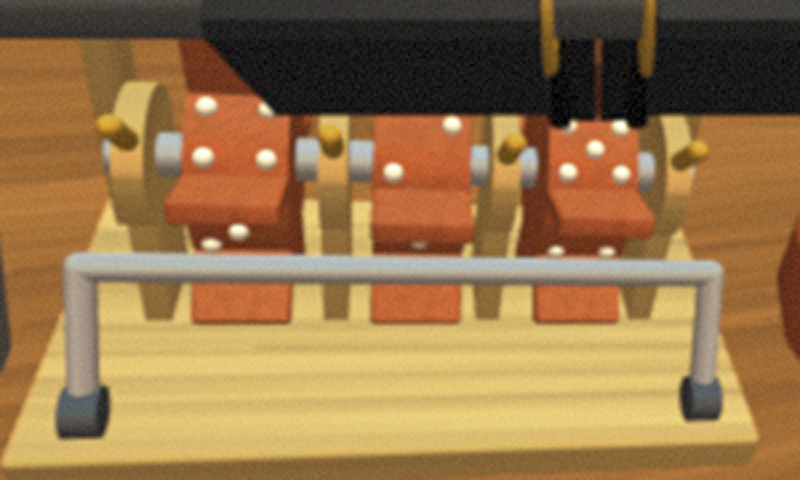

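The bar now stands up in front of the wheels, from (75,262) to (715,268), with its centre near (395,266). I'll compute its swing from that.

Run:
```python
from push import *
for nm,pts in(('w5',[(110,265),(395,266),(690,270)]),('w2',[(100,413),(390,407),(690,401)])):
  c=load(nm+'.npy');Mi=np.linalg.inv(M)
  for u,v in pts:
    o,d=ray('wrist',(559-(60+u/2.667),419-(130+v/2.667)),c);o=(Mi@[*o,1])[:3];d=Mi[:3,:3]@d
    for th in np.arange(-.2,1.7,.01):
        e=np.radians(61.4)+th;b=np.array([-72+50*np.cos(e),28+50*np.sin(e)])
        s=(b[1]-o[2])/d[2];r=o+s*d
        if abs(r[0]-b[0])<.8: print(nm,u,f'{th:.2f} y {r[1]:.0f}',end=' | ')
  print()
for h in((-72,28),):
  for u,v in((82,412),(702,398)):
    c=load('w5.npy');p=onz('wrist',(559-(60+u/2.667),419-(130+v/2.667)),28,c);print(np.linalg.inv(M)@[*p,1])
```

```text
w5 110 0.10 y 101 | w5 110 0.11 y 101 | w5 110 0.12 y 101 | w5 110 0.13 y 101 | w5 110 0.14 y 101 | w5 110 0.15 y 101 | w5 395 -0.07 y 9 | w5 395 -0.06 y 9 | w5 395 -0.05 y 9 | w5 395 -0.04 y 9 | w5 395 -0.03 y 9 | w5 395 -0.02 y 9 | w5 395 -0.01 y 9 | w5 395 0.00 y 9 | w5 395 0.01 y 9 | w5 395 0.02 y 9 | w5 395 0.03 y 9 | w5 690 -0.20 y -105 | w5 690 -0.19 y -105 | w5 690 -0.18 y -105 | w5 690 -0.17 y -104 | w5 690 -0.16 y -104 | w5 690 -0.15 y -104 | w5 690 -0.14 y -104 | w5 690 -0.13 y -104 | w5 690 -0.12 y -104 | w5 690 -0.11 y -104 | w5 690 -0.10 y -103 | w5 690 -0.09 y -103 | 
w2 100 1.26 y 92 | w2 100 1.27 y 92 | w2 390 1.24 y 9 | w2 390 1.25 y 9 | w2 690 1.21 y -90 | w2 690 1.22 y -90 | w2 690 1.23 y -90 | 
[-76.40172682 110.56864593  28.           1.        ]
[ -72.07324089 -110.99298147   28.            1.        ]
```

The swing measures about 0 at the middle of the bar. The pushing force also rose to 17 N, well over the bar's friction of 3 N, so the bar is at its stop. The wheels have not moved and the arm is clear, so I'm handing in.

Run:
```python
from station import *
print(env.hand_in(),monitor.current_t())
```

```text
the job is handed in; nothing more can be done
the job is handed in; nothing more can be done
```

The job is handed in: by my last measurements the wheels read 4, 2 and 5 within about 3° of the reading line, the keeper bar is against its stop, and the pot, jar and tool were never touched (no verdict was returned).

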